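# Seat the weighing tray on its three-point balance base

## Task

Pick up the steel weighing tray by its bridge handle and set it on the open balance base, its three ball feet in the cone, the groove and on the flat pad (the tray's high lip over the pad end). Then bear down on the handle until the tray has pushed the stiff lock pin in and stands level, fully home on all three seats, and leave it there, untouched. The load cell is delicate: the base must never feel more than about 30 N (the tray's own weight included), so neither drop the tray nor ram it, and leave the jars and the two weights where they stand.

Things in the scene. Friction and masses are not known exactly. Their poses are not given: they have to be found in the camera images.
- weigh_tray: Loose steel tray, 150 (x) x 120 (y) mm, 0.32 to 0.48 kg, on three ball feet. Origin: middle of the tray at the height of the balls' undersides; z up. Plate 22 to 26 mm above the origin, rim to 30 mm on three sides, higher lip to 42 mm along the +x edge. Centre of mass nearly at x = y = 0. A bridge handle along y crosses over the middle.
- under_handle (a point): Middle of the plate's top face, straight below the middle of the black handle bar, 26 mm above the tray's origin; axes as the tray. Bar 14 mm thick, 20 mm high, 88 mm long along the tray's y, on 10 mm posts in sleeves at y = -36 and +36. The posts were set and clamped beforehand, so the bar's top is anywhere from 75 to 99 mm above the tray's origin (not known, firm); 29 mm or more free below the bar.
- cone_foot (a point): Centre of the tray's ball foot for the cone seat: tray (x, y) = (-50, +38) mm, 8 mm above the tray's origin. All feet are 16 mm balls on short stems. Axes as the tray.
- groove_foot (a point): Centre of the tray's ball foot for the groove seat: tray (x, y) = (-50, -38) mm, 8 mm above the tray's origin.
- flat_foot (a point): Centre of the tray's ball foot for the flat pad: tray (x, y) = (+50, 0) mm, below the high lip, 8 mm above the tray's origin.
- balance_base: Fixed grey housing 170 (x) x 136 (y) x 24 mm; origin centre of its underside, z up. Over it an aluminium deck 136 x 108 mm carries three seats and a pin. Deck top: anywhere from 34 to 60 mm above the worktop, set beforehand and not known; it does not move under load. With the tray home, their axes are parallel, tray origin straight above base origin and 6.3 mm above the deck top.
- cone_seat (a point): Point at worktop height straight below the cone seat's centre, base (x, y) = (-50, +38) mm; axes as the base. Round seat 15 mm high on the deck, 45 degree cone, mouth 24 mm wide. A ball home in any of the seats has its centre 14.3 mm above the deck top; the stop is then hard.
- groove_seat (a point): Point at worktop height straight below the middle of the groove seat, base (x, y) = (-50, -38) mm. V-block 15 mm high, 34 mm long, 45 degree groove along the base's y, mouth 24 mm wide.
- flat_seat (a point): Point at worktop height straight below the centre of the flat seat, base (x, y) = (+50, 0) mm: a round pad, 29 mm wide, 6.3 mm high on the deck.
- weight_large: Bystander: grey calibration weight with a knob, 43 mm wide, 52 mm tall, standing behind the work; origin centre of underside.
- weight_small: Bystander: grey calibration weight with a knob, 32 mm wide, 40 mm tall; origin centre of underside.
- jar: Bystander: round spice jar with a red lid, 47 mm wide, 97 mm tall, the nearer of two; origin centre of underside.
- pin (a point): Point at worktop height straight below the lock pin, base (x, y) = (+20, 0) mm: domed brass pin 10 mm thick, 32.8 mm above the deck, 4.5 mm too high for the seated tray. Held by friction, stays where pushed; takes a steady 10 to 18 N on the middle of the handle. Until it is in, a released tray stands on cone foot, groove foot and pin, tilted 0.06 rad, lip end high.
Not all that is in view belongs to the job. What is shaped like the weigh_tray but green is not meant.

How it is judged:
At the end, for the whole second after the job is handed in: The tray rests released and still on the base: the cone foot within 2.5 mm, the groove foot within 4 mm and the flat foot within 5 mm (horizontally) of their seats, and the tray level to 0.015 rad, which it is only when the lock pin is in and all three feet are home (horizontal distance between cone_foot and cone_seat below 0.0025 m and horizontal distance between groove_foot and groove_seat below 0.004 m and horizontal distance between flat_foot and flat_seat below 0.005 m and angle between weigh_tray's own z axis and vertical below 0.015 rad and contact force between weigh_tray and balance_base above 1 N and linear speed of weigh_tray below 0.01 m/s and angular speed of weigh_tray below 0.05 rad/s); the robot touches nothing.
It fails at once if the base (deck, seats and pin included) feels more than 30 N (contact force between balance_base and anything else above 30 N).
It fails at once if the large weight is moved by more than 20 mm (distance of weight_large from where it was at the start of the episode above 0.02 m).
It fails at once if the small weight is moved by more than 20 mm (distance of weight_small from where it was at the start of the episode above 0.02 m).
It fails at once if the jar is moved by more than 20 mm (distance of jar from where it was at the start of the episode above 0.02 m).
It also fails if it takes over 61 s, if anything falls off the work surface, if the arm or the gripper's body presses on something with over 40 N, if the wrist force passes 120 N, or if a joint passes its speed limit or range.

## Robot

A 7-joint arm with a two-finger parallel gripper is mounted at the origin on a cart in front of the work surface, level with it; the furniture and walls round the work are solid. World frame = base frame: x ahead of the robot, y to its left, z up, the work surface at z = 0. Lengths are in m, angles in rad, forces in N, time in s.
With the tool pointing down it reaches from about 0.35 to 0.9 m from the base axis. Payload 19.9 kg.
Tool frame: the origin (TCP) lies between the finger pads; the fingertips stand 19 mm ahead of it and the grasp point (between the pads) is the TCP; z points along the fingers, y is the direction in which the jaws open and shut (so a half turn about z gives the same grasp; the last joint's range is limited). The gripper opens to 94 mm and grips with 3 to 60 N. Pads are 16 mm wide; open, the fingers measure 119 mm over their backs; the gripper's body (75 mm by 177 mm) begins 78 mm behind the grasp point.
Start: joints at [-0.042, 0.417, -0.01, 1.614, 0.005, 1.111, -0.053], TCP at [0.625, 0, 0.224] pointing down, gripper open.
Joint ranges: [-2.81, 2.81], [-0.39, 2.02], [-1.27, 1.25], [0.06, 2.57], [-1.19, 4.33], [0.19, 2], [-2.82, 2.82]. Speed limits (rad/s): [1.89, 1.89, 2.39, 2.39, 3.01, 3.01, 3.01].

## Interface

Orientations are given as a 3x3 rotation matrix whose columns are the frame's x, y, z axes.
In Python, from rig import robot gives the robot as it stands. Calls block until the motion is done:
- robot.move_ptp(position, orientation): joint-space move of the TCP to a pose.
- robot.move_linear(position, velocity=0.15, frame=None, threshold=None): straight line of the TCP; frame=None keeps the orientation; velocity is the mean speed in m/s. With threshold (N) it stops when the force on the tool has changed by that much, and returns True; else False.
- robot.goto_joints(angles): joint-space move.
- robot.gripper_to(opening): finger opening in m; the grip force is fixed at half the most; returns when the fingers have stopped.
- robot.pause(seconds).
- robot.ik(position, orientation): joint angles nearest the present ones, or None.
- robot.get_state(): the state.
- robot.grab_frame(name): name is "scene" or "side" or "wrist"; returns the picture (400x640x3 uint8, red, green, blue); there is no depth.
- robot.camera_info(name): a dict with "fx", "fy", "cx", "cy" (pixels), "rvec" (rotation vector, rad) and "tvec" (3), from world to camera coordinates, as OpenCV has them. Camera axes: x right, y down, z forward; pixel columns grow to the right and rows downward; lengths in m; the calibration is good to about 2 mm. A picture is of the moment at which its call begins: read the wrist's pose just before it. camera_info takes no time and is no camera call; for the wrist camera it gives the pose at the moment of the call.
A pose or a line that the arm cannot do raises robot.PlanningError and nothing moves.
- robot.sign_off(): hands the job in, once; it reports no verdict.
The state is a dict: "time": time; "qpos": joint angles; "joint_vel": joint speeds; "effort": joint torques, N m; "ee_pos": TCP position; "tool_rot": TCP orientation; "force": force on the tool from outside, world axes, zero at the start; "moment": the same for the moment, N m; "opening": finger opening in m.
Only numpy, scipy, OpenCV 4.12 (cv2) and the standard library are available. Lean on these libraries where they do the work, as an engineer would, in place of code of your own. Each camera call takes 0.05 s, during which the arm holds its last target.

## Working session

There is one attempt and no reset: what is moved stays moved. The work goes in short steps, each a Python script; the robot and the scene stay as the last script left them, time stands still between calls to the robot, and variables do not carry over. Pictures are saved under pics/ and viewed, and the job is handed in when it is done.

```bash
ls; mkdir -p pics; python3 - <<'E'
from rig import robot
import cv2
s=robot.get_state(); print(s)
for n in ["scene","side","wrist"]:
    im=robot.grab_frame(n); cv2.imwrite(f"pics/a_{n}.png",im[:,:,::-1]); print(n,robot.camera_info(n))
E
```

```text
pics
{'time': 0.0, 'qpos': array([-0.04151292,  0.41798573, -0.0102948 ,  1.61417206,  0.00469501,
        1.11070769, -0.05297262]), 'joint_vel': array([-9.64562644e-04, -4.60411589e-04,  2.48452124e-04,  2.41417904e-04,
        7.47593299e-05,  1.72096674e-03,  1.32358249e-03]), 'effort': array([ 3.52895018e-03, -8.51262331e+01,  6.40313700e-01, -4.25991547e+01,
       -4.87577857e-02,  1.87510403e-02,  1.73272206e-04]), 'ee_pos': array([ 6.24640867e-01, -6.90084972e-06,  2.23818863e-01]), 'tool_rot': array([[-3.88823572e-05,  9.99999223e-01, -1.24573158e-03],
       [ 9.99999995e-01,  3.87683982e-05, -9.15036177e-05],
       [-9.14552516e-05, -1.24573513e-03, -9.99999220e-01]]), 'force': array([-0.26888971, -0.54830245,  0.33395592]), 'moment': array([ 0.01855316, -0.02617537,  0.06257251]), 'opening': 0.09404104697395609}
scene {'fx': 494.91183941835874, 'fy': 494.91183941835874, 'cx': 323.19875386712727, 'cy': 202.1793808290608, 'rvec': array([ 1.05201333, -2.12542114,  1.24481966]), 'tvec': array([0.41120301, 0.2474692 , 0.72908145])}
side {'fx': 426.44603657523743, 'fy': 426.44603657523743, 'cx': 323.88893471010255, 'cy': 187.76197057382817, 'rvec': array([ 0.19379017, -2.66923489,  1.48852345]), 'tvec': array([0.58569128, 0.05231948, 0.92346283])}
wrist {'fx': 282.4494726580255, 'fy': 282.4494726580255, 'cx': 314.8994847831647, 'cy': 198.96339287262782, 'rvec': array([-2.85123494e+00,  1.30004332e-03,  2.14203825e-03]), 'tvec': array([-0.62441475, -0.02955382,  0.39209813])}
```

View pics/a_scene.png

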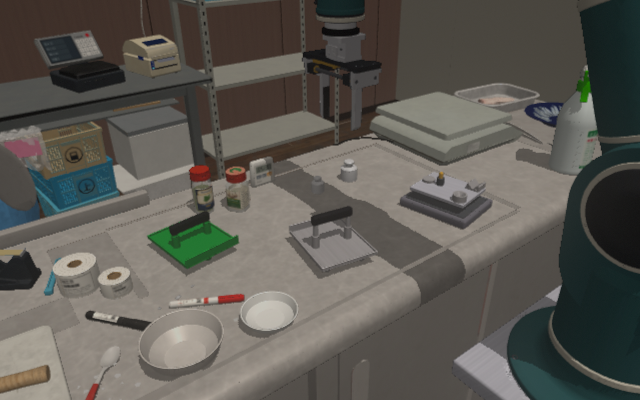

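View pics/a_side.png

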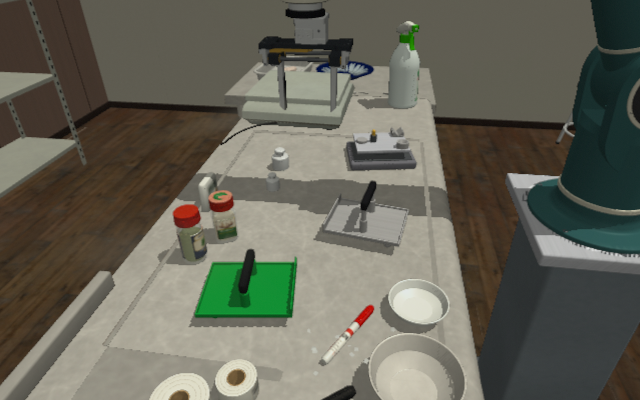

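View pics/a_wrist.png

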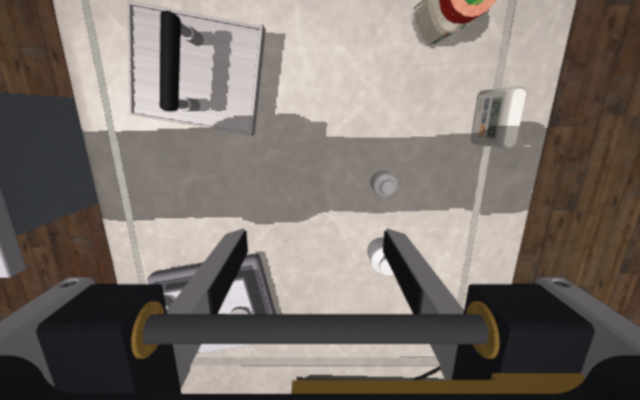

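Candidates for the tray: the grey steel tray at scene (332,238) / side (366,222) / wrist (197,70), and the green look-alike at scene (193,242) / side (247,288). By the description I choose the grey one. The base is the grey two-layer unit at scene (446,198), with a brass pin at (440,177). The kitchen scale behind it at scene (445,122) is not meant. Next come a close crop and rough positions.

```bash
cat > h.py <<'E'
import numpy as np, cv2
from rig import robot
def cam(n):
    c=robot.camera_info(n); R=cv2.Rodrigues(np.array(c['rvec']))[0]; t=np.array(c['tvec'])
    K=np.array([[c['fx'],0,c['cx']],[0,c['fy'],c['cy']],[0,0,1]]); return K,R,t
def ray(c,uv):
    K,R,t=c; d=R.T@np.linalg.inv(K)@np.array([uv[0],uv[1],1.]); return -R.T@t,d/np.linalg.norm(d)
def onz(c,uv,z):
    o,d=ray(c,uv); return o+d*(z-o[2])/d[2]
def tri(obs):
    A=np.zeros((3,3));b=np.zeros(3); L=[]
    for c,uv in obs:
        o,d=ray(c,uv); P=np.eye(3)-np.outer(d,d); A+=P;b+=P@o; L.append((P,o))
    x=np.linalg.solve(A,b); return x,[round(1e3*float(np.linalg.norm(P@(x-o))),1) for P,o in L]
def proj(c,X):
    K,R,t=c; p=K@(R@np.asarray(X,float)+t); return p[:2]/p[2]
def down(yaw):  # yaw of the tool y axis
    y=np.array([np.cos(yaw),np.sin(yaw),0]); z=np.array([0,0,-1.]); x=np.cross(y,z)
    return np.column_stack([x,y,z])
E
python3 - <<'E'
from h import *
im=cv2.imread('pics/a_scene.png')
cv2.imwrite('pics/a_crop.png',cv2.resize(im[150:280,270:510],None,fx=3.2,fy=3.2,interpolation=cv2.INTER_CUBIC))
w=cam('wrist');print('cam',-w[1].T@w[2])
for n,uv,z in [('c1',(131,4),.03),('c2',(265,26),.042),('c3',(253,133),.042),('c4',(131,115),.03),('bar top',(172,12),.09),('bar bot',(169,108),.09),('b1',(150,272),.024),('b2',(263,253),.024)]:
    print(n,onz(w,uv,z).round(3))
s=cam('scene');
for n,uv,z in [('b',(446,198),.03),('tray',(332,240),.026),('wl',(348,180),0),('ws',(317,190),0),('jar',(237,208),0)]: print(n,onz(s,uv,z).round(3))
E
```

```text
cam [0.62502177 0.08324647 0.38330923]
c1 [0.425 0.198 0.03 ]
c2 [0.571 0.174 0.042]
c3 [0.552 0.063 0.042]
c4 [0.404 0.083 0.03 ]
bar top [0.495 0.172 0.09 ]
bar bot [0.48 0.09 0.09]
b1 [ 0.387 -0.134  0.024]
b2 [ 0.551 -0.104  0.024]
b [ 0.459 -0.184  0.03 ]
tray [0.487 0.125 0.026]
wl [ 0.715 -0.105  0.   ]
ws [ 0.719 -0.008  0.   ]
jar [0.762 0.194 0.   ]
```

View pics/a_crop.png

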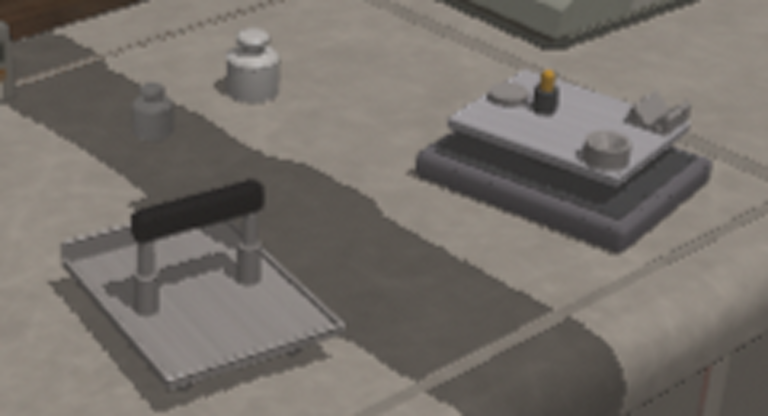

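The crop confirms the steel tray, with its lip at the far (+x) side, black bridge bar and feet below. The base shows a V-block and a cup at the near end, a flat pad at the far left and a brass pin. So the tray sits near (0.49, 0.13) at yaw about -0.17, and the base near (0.46, -0.18) at yaw about +0.18. Now closer wrist views, two per object.

```bash
python3 - <<'E'
from h import *
import pickle
R=down(0.0); C={}
for n,p in [('t1',(.44,.10,.17)),('t2',(.54,.10,.17)),('b2',(.51,-.20,.17)),('b1',(.41,-.20,.17))]:
    robot.move_ptp(p,R); robot.pause(.15)
    C[n]=cam('wrist'); cv2.imwrite(f'pics/{n}.png',robot.grab_frame('wrist')[:,:,::-1])
pickle.dump(C,open('C.pkl','wb')); s=robot.get_state(); print(s['time'],s['ee_pos'],s['tool_rot'].round(4),s['force'])
E
```

```text
3.95 [ 0.41077103 -0.19983711  0.16995945] [[-8.e-04  1.e+00  1.e-04]
 [ 1.e+00  8.e-04 -0.e+00]
 [-0.e+00  1.e-04 -1.e+00]] [1.25897219 0.21219515 0.12856701]
```

View pics/t1.png

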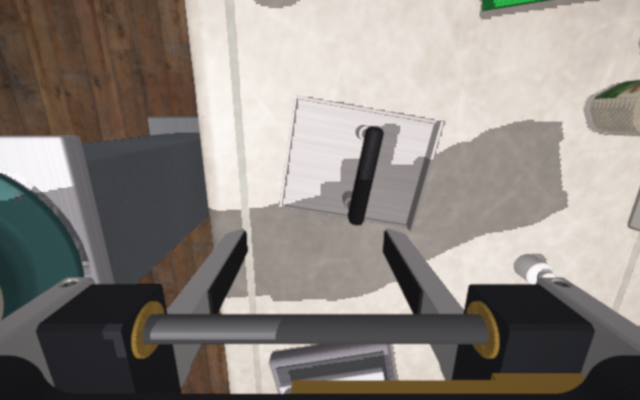

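View pics/t2.png

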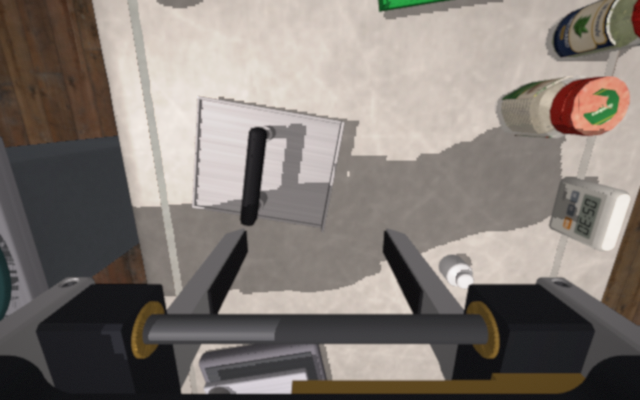

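View pics/b1.png

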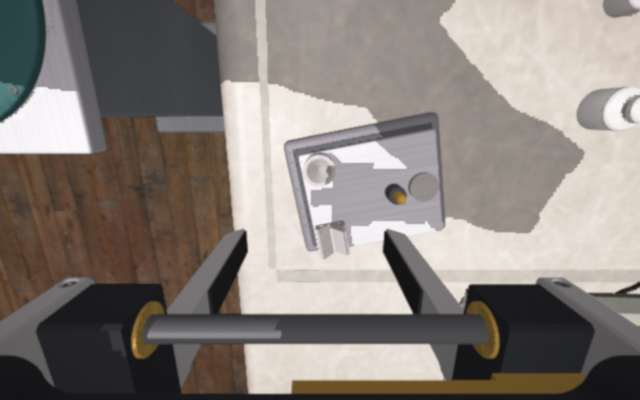

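View pics/b2.png

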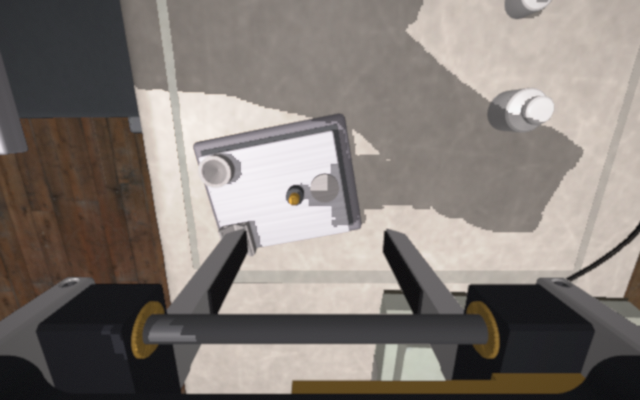

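Views t1 and t2 show the tray bar at (366,175) and (254,175). b1 shows the cone at (320,170), pin (398,196), flat pad (424,186) and groove (333,240); b2 shows the cone at (216,170), pin (295,195) and pad (324,187). I'll enlarge them to get accurate pixels.

```bash
python3 - <<'E'
import cv2,numpy as np
def crop(n,x,y,w,h,f):
    im=cv2.imread(f'pics/{n}.png')[y:y+h,x:x+w]; im=cv2.resize(im,None,fx=f,fy=f,interpolation=cv2.INTER_CUBIC)
    for i in range(0,w,20): cv2.putText(im,str(x+i),(i*f,8),0,.3,(0,0,255),1); cv2.line(im,(i*f,0),(i*f,4),(0,0,255),1)
    for i in range(0,h,20): cv2.putText(im,str(y+i),(0,i*f+4),0,.3,(0,0,255),1)
    return im
A=crop('b1',275,105,180,150,4); cv2.imwrite('pics/b1c.png',A)
A=crop('b2',185,105,180,150,4); cv2.imwrite('pics/b2c.png',A)
A=crop('t1',270,85,180,150,4); cv2.imwrite('pics/t1c.png',A)
A=crop('t2',180,85,180,150,4); cv2.imwrite('pics/t2c.png',A)
E
```

```text
(no output)
```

View pics/b1c.png

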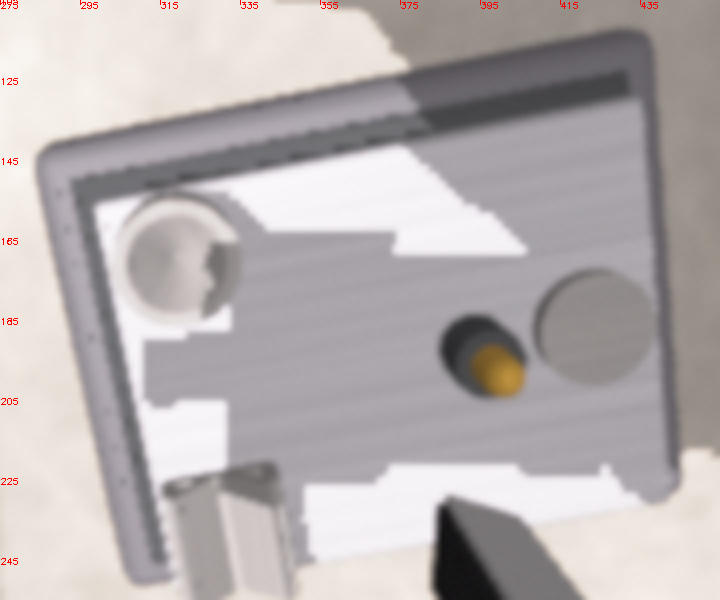

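View pics/b2c.png

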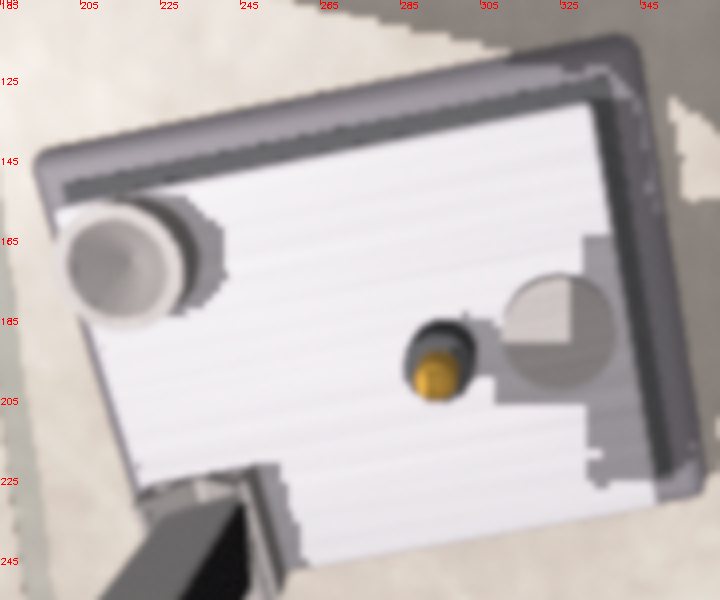

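View pics/t1c.png

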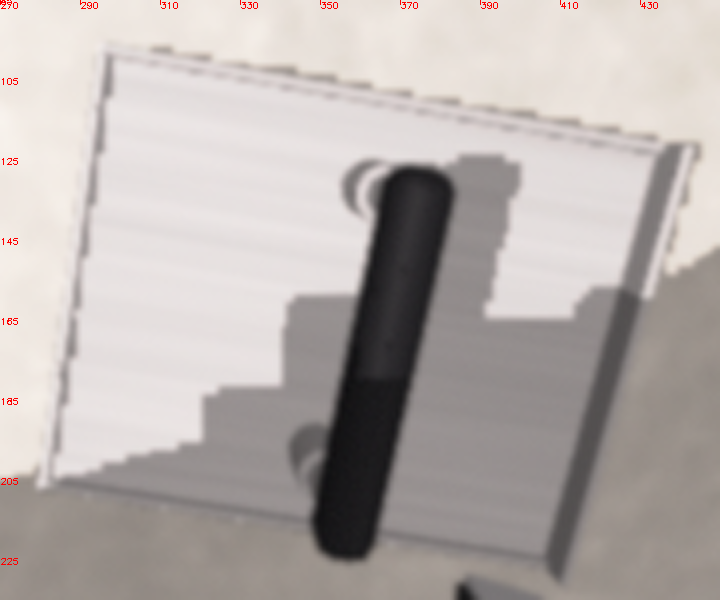

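View pics/t2c.png

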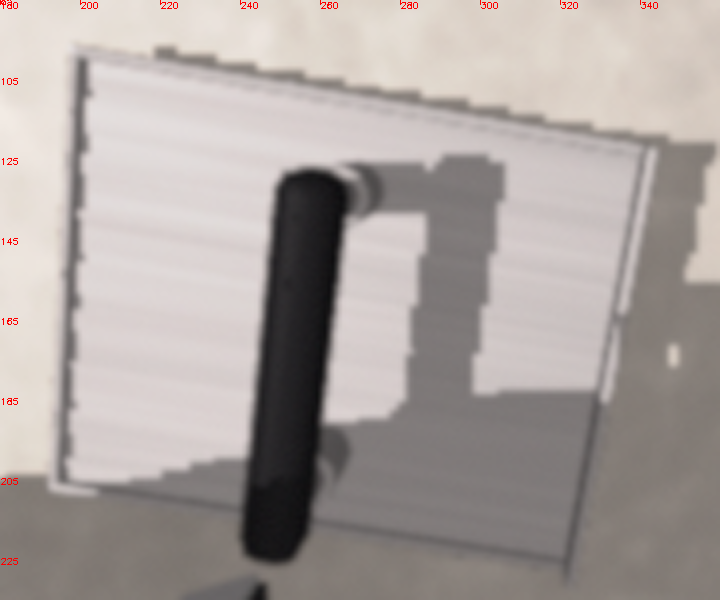

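```bash
cat > m.py <<'E'
from h import *
import pickle
C=pickle.load(open('C.pkl','rb'))
px=lambda x0,y0,X,Y:(x0+(X+.5)/4-.5,y0+(Y+.5)/4-.5)
B={'cone':((172,263),(121,266)),'pad':((595,326),(559,331)),'pin':((499,374),(436,377)),'dTR':((638,97),(588,103)),'dTL':((97,203),(58,208)),
 'hTL':((38,152),(37,160)),'hTR':((648,38),(636,44))}
P={}
for k,(a,b) in B.items():
    x,r=tri([(C['b1'],px(275,105,*a)),(C['b2'],px(185,105,*b))]); P[k]=x; print(k,x.round(4),r)
T={'TL':((107,50),(78,47)),'BL':((42,487),(52,487)),'TR':((697,147),(655,148)),'BR':((558,580),(567,575))}
for k,(a,b) in T.items():
    x,r=tri([(C['t1'],px(270,85,*a)),(C['t2'],px(180,85,*b))]); P[k]=x; print(k,x.round(4),r)
L={}
for n in ('t1','t2'):
    im=cv2.imread(f'pics/{n}.png'); m=(im.max(2)<75).astype(np.uint8)
    k,lab,st,ce=cv2.connectedComponentsWithStats(m)
    x0=366 if n=='t1' else 254
    l=lab[175,x0]; mm=lab==l; print(n,st[l],ce[l])
    rows=np.arange(135,210); le=[];ri=[]
    g=im.mean(2)
    for r in rows:
        c=np.where(mm[r])[0]; le.append(c.min()-.5); ri.append(c.max()+.5)
    L[n]=[np.polyfit(rows,le,1),np.polyfit(rows,ri,1)]; print([np.round(q,3) for q in L[n]])
# heights: line edge points at row r
def edge(n,i,r,z): return onz(C[n],(np.polyval(L[n][i],r),r),z)
for z in np.arange(.05,.106,.005):
    # top: right edge in t1, left in t2 ; bottom: left t1, right t2
    def gap(nr,ir,nl,il):
        a=edge(nr,ir,150,z);b=edge(nr,ir,200,z); d=(a-b)[:2]; d/=np.linalg.norm(d); n=np.array([d[1],-d[0]])
        q=edge(nl,il,175,z); return n@(a-q)[:2]*1e3, np.arctan2(-d[0],d[1])
    print(round(z,3),'top gap',np.round(gap('t1',1,'t2',0),3),'bot gap',np.round(gap('t2',1,'t1',0),3))
pickle.dump((P,L),open('P.pkl','wb'))
E
python3 m.py
```

```text
cone [ 0.4135 -0.1681  0.0595] [0.2, 0.2]
pad [ 0.52   -0.1856  0.0535] [0.0, 0.0]
pin [ 0.4904 -0.1917  0.0743] [0.2, 0.2]
dTR [ 0.5266 -0.13    0.0471] [0.1, 0.1]
dTL [ 0.3949 -0.1556  0.0473] [0.1, 0.1]
hTL [ 0.377  -0.1467  0.014 ] [0.5, 0.5]
hTR [ 0.5411 -0.1163  0.0138] [0.1, 0.1]
TL [0.4228 0.2003 0.0274] [0.6, 0.6]
BL [0.4022 0.0846 0.0287] [0.2, 0.2]
TR [0.5671 0.1764 0.0442] [0.2, 0.2]
BR [0.5464 0.0603 0.0365] [1.0, 1.0]
t1 [ 348  127   35   98 1657] [364.71031986 174.86783343]
[array([-2.33000e-01,  3.96615e+02]), array([-2.32000e-01,  4.14055e+02])]
t2 [ 240  128   28   98 1603] [253.0062383  176.17342483]
[array([-1.07000e-01,  2.63516e+02]), array([-1.02000e-01,  2.79449e+02])]
0.05 top gap [31.146 -0.17 ] bot gap [ 2.887 -0.154]
0.055 top gap [28.859 -0.17 ] bot gap [ 4.57  -0.154]
0.06 top gap [26.573 -0.17 ] bot gap [ 6.252 -0.154]
0.065 top gap [24.286 -0.17 ] bot gap [ 7.935 -0.154]
0.07 top gap [21.999 -0.17 ] bot gap [ 9.617 -0.154]
0.075 top gap [19.712 -0.17 ] bot gap [11.3   -0.154]
0.08 top gap [17.425 -0.17 ] bot gap [12.982 -0.154]
0.085 top gap [15.138 -0.17 ] bot gap [14.665 -0.154]
0.09 top gap [12.851 -0.17 ] bot gap [16.347 -0.154]
0.095 top gap [10.564 -0.17 ] bot gap [18.03  -0.154]
0.1 top gap [ 8.277 -0.17 ] bot gap [19.712 -0.154]
0.105 top gap [ 5.991 -0.17 ] bot gap [21.395 -0.154]
```

```bash
cat > f.py <<'E'
from m import *
import contextlib
def fit(loc,w):
    loc=np.array(loc);w=np.array(w); a=loc-loc.mean(0); b=w-w.mean(0)
    th=np.arctan2((a[:,0]*b[:,1]-a[:,1]*b[:,0]).sum(),(a*b).sum()); R=np.array([[np.cos(th),-np.sin(th)],[np.sin(th),np.cos(th)]])
    t=w.mean(0)-R@loc.mean(0); return th,t,((w-(loc@R.T+t))*1e3).round(1)
D=.0472
def go(items,px0,views):
    loc=[];w=[]
    for k,z,l in items:
        for n,uv,x0 in zip(views,(B if k in B else T)[k],px0):
            loc.append(l); w.append(onz(C[n],px(*x0,*uv),z)[:2])
    return fit(loc,w)
print('BASE'); 
th,t,r=go([('cone',D+.015,(-.05,.038)),('pad',D+.0063,(.05,0)),('dTR',D,(.068,.054)),('dTL',D,(-.068,.054))],[(275,105),(185,105)],['b1','b2']); print(th,t,r.tolist())
th,t,r=go([('cone',D+.015,(-.05,.038)),('pad',D+.0063,(.05,0))],[(275,105),(185,105)],['b1','b2']); print(th,t,r.tolist())
print('TRAY')
th,t,r=go([('TL',.03,(-.075,.06)),('BL',.03,(-.075,-.06)),('TR',.042,(.075,.06)),('BR',.042,(.075,-.06))],[(270,85),(180,85)],['t1','t2']); print(th,t,r.tolist())
print('bar',tri([(C['t1'],(364.7,174.9)),(C['t2'],(253,176.2))]))
print([edge(n,i,175,.085)[:2].round(4) for n in('t1','t2') for i in(0,1)])
E
python3 f.py | sed -n '/BASE/,$p'
```

```text
BASE
0.19252974285790742 [ 0.47085128 -0.19550935] [[-1.0, -0.0], [-0.0, 0.4], [0.0, 0.4], [0.0, 0.4], [-0.7, -0.4], [-0.6, -0.6], [1.1, -0.0], [1.1, -0.1]]
0.19533005419135893 [ 0.4706687  -0.19522046] [[-0.8, -0.2], [0.3, 0.2], [0.2, -0.0], [0.3, -0.1]]
TRAY
-0.1696894227806326 [0.48476343 0.13105975] [[2.0, -3.3], [2.8, -2.1], [1.7, 0.2], [2.1, 0.7], [-0.8, -1.4], [-1.5, -0.9], [-4.0, 2.3], [-2.2, 4.5]]
bar (array([0.48497173, 0.13173991, 0.08608397]), [0.3, 0.3])
[array([0.4774, 0.1317]), array([0.4928, 0.1317]), array([0.4776, 0.1323]), array([0.4923, 0.1323])]
```

Base: (0.4708, -0.1954), yaw 0.193, deck top 0.047. Tray: (0.485, 0.131), yaw -0.17, bar centre z about 0.085. The corner fit and the bar silhouette agree to within 1 mm. Next is the grasp.

```bash
python3 - <<'E'
from h import *
R=down(-.168)
robot.move_ptp((.485,.1315,.19),R)
robot.move_linear((.485,.1315,.084),velocity=.12,threshold=8)
s=robot.get_state(); print(s['time'],s['ee_pos'],s['force'])
w=cam('wrist'); cv2.imwrite('pics/g0.png',robot.grab_frame('wrist')[:,:,::-1])
robot.gripper_to(0.0); s=robot.get_state(); print(s['time'],s['opening'],s['ee_pos'],s['force'],s['moment'])
cv2.imwrite('pics/g1.png',robot.grab_frame('wrist')[:,:,::-1])
E
```

```text
6.2667 [0.48537934 0.13154208 0.08457234] [ 0.15579201 -0.14991188  1.01068184]
7.5167 0.013618923264836156 [0.48494666 0.13149337 0.0839775 ] [-0.51303848  0.3218494   0.1783365 ] [0.01341475 0.09324087 0.06424153]
```

View pics/g1.png

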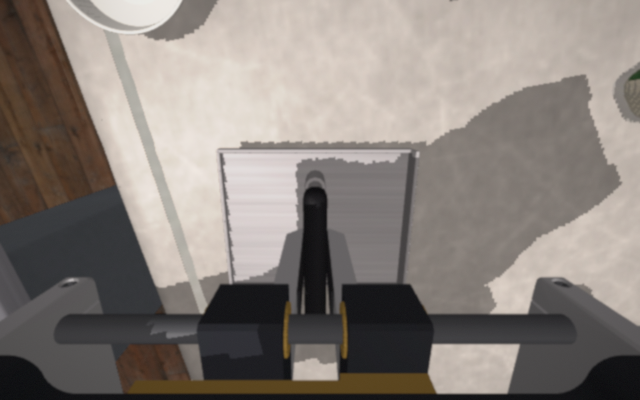

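Picture g1: the bar is held between the pads (opening 13.6 mm), with the tray rim corners at about (219,149) and (414,153). I'll use these to check the tray's yaw and y in the grip, then lift.

```bash
python3 - <<'E'
from h import *
w=cam('wrist'); s=robot.get_state(); p=s['ee_pos'];R=s['tool_rot']
im=cv2.imread('pics/g1.png'); cv2.imwrite('pics/g1c.png',cv2.resize(im[135:290,205:430],None,fx=3.5,fy=3.5,interpolation=cv2.INTER_CUBIC))
# tray axes: x=tool y, y=tool x
for n,uv,z in [('TL',(219,149.5),.03),('TR',(416,151.5),.042),('TRo',(413,153),.042)]:
    q=onz(w,uv,z)-p; print(n,'tray xy mm',(1e3*(R[:,1]@q)).round(1),(1e3*(R[:,0]@q)).round(1))
f0=s['force']
robot.move_linear(p+[0,0,.03],velocity=.08); robot.pause(.2)
s=robot.get_state(); print(s['force']-f0,s['moment'],s['opening'],s['time'])
robot.move_linear(p+[0,0,.10],velocity=.15)
s=robot.get_state(); print(s['time'],s['ee_pos'],s['force'])
for i in range(4): robot.pause(.05); s=robot.get_state(); print(s['force'].round(2),s['moment'].round(3))
cv2.imwrite('pics/g2.png',robot.grab_frame('side')[:,:,::-1])
E
```

```text
TL tray xy mm -71.7 58.3
TR tray xy mm 71.8 58.2
TRo tray xy mm 69.7 57.1
[ 0.02189184  0.8924102  -5.02492179] [ 0.01734415 -0.01315169  0.03469176] 0.013918300218854167 8.2917
8.9083 [0.48456855 0.13134796 0.18322484] [ 0.44890475  0.23789798 -4.49821065]
[ 0.5   0.74 -3.65] [-0.026  0.05   0.016]
[ 0.08 -0.22 -3.95] [0.019 0.015 0.038]
[ 0.22  0.13 -3.52] [-0.042  0.035  0.046]
[-1.11  0.04 -3.83] [-0.009 -0.027 -0.028]
```

View pics/g1c.png

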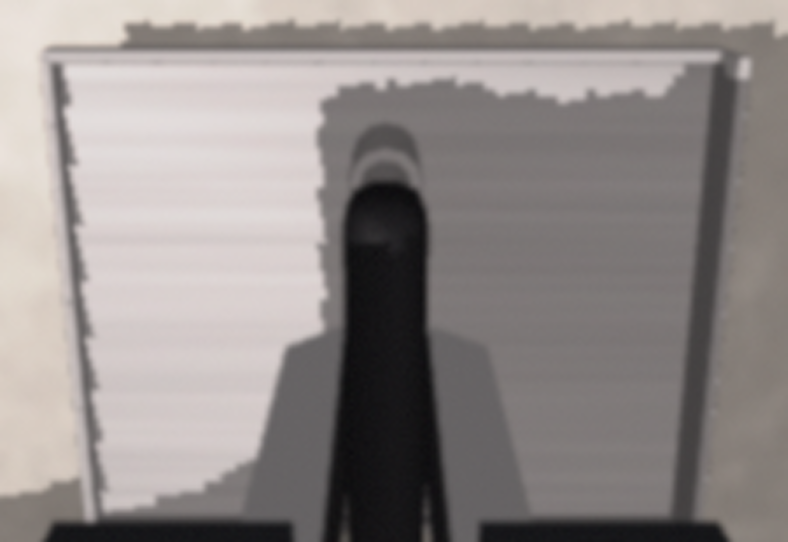

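View pics/g2.png

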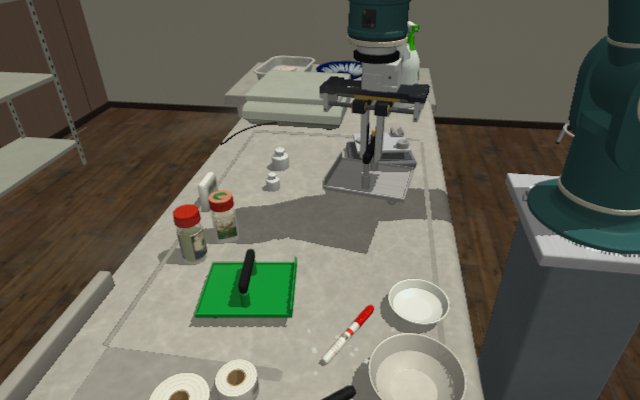

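The tray sits square and centred in the grip (both rim corners at y ≈ 58.3 mm) and weighs about 4 N. I'll carry it over the base, tilted 0.065 rad lip-end high to match the pin-up stance, and lower it gently.

```bash
cat >> h.py <<'E'
BX,BY,YAW,DECK=.4708,-.1954,.193,.0472
def seated(tilt,h,dx=0,dy=0,lift=0):
    """TCP pose with cone/groove balls seated; dx,dy base-frame offsets"""
    Rb=np.array([[np.cos(YAW),-np.sin(YAW),0],[np.sin(YAW),np.cos(YAW),0],[0,0,1]])
    Rt=Rb@cv2.Rodrigues(np.array([0,-tilt,0.]))[0]
    mid=np.array([BX,BY,DECK])+Rb@np.array([-.05+dx,dy,.0143])
    org=mid-Rt@np.array([-.05,0,.008])
    T=np.column_stack([Rt[:,1],Rt[:,0],-Rt[:,2]])
    return org+Rt@np.array([0,0,h])+[0,0,lift],T
def base_force(s,f0):
    d=s['force']-f0; c,n=np.cos(YAW),np.sin(YAW)
    return np.array([c*d[0]+n*d[1],-n*d[0]+c*d[1],d[2]])
def avg(n=6,dt=.04):
    F=[];M=[]
    for i in range(n): robot.pause(dt); s=robot.get_state(); F.append(s['force']); M.append(s['moment'])
    return s,np.mean(F,0),np.mean(M,0)
E
python3 - <<'E'
from h import *
h=.0840
p,T=seated(.065,h,lift=.045)
robot.move_linear(p,velocity=.25,frame=T)
p,T=seated(.065,h,lift=.008)
print('hit',robot.move_linear(p,velocity=.06,threshold=6))
s,F,M=avg(8); np.save('f0.npy',F); np.save('m0.npy',M); print(s['time'],s['ee_pos'],p,F,M)
cv2.imwrite('pics/p0s.png',robot.grab_frame('scene')[:,:,::-1]); cv2.imwrite('pics/p0d.png',robot.grab_frame('side')[:,:,::-1])
a=cv2.imread('pics/p0s.png')[120:240,370:520];b=cv2.imread('pics/p0d.png')[80:190,320:440]
cv2.imwrite('pics/p0.png',np.vstack([cv2.resize(a,(500,400)),]))
cv2.imwrite('pics/p0b.png',cv2.resize(b,None,fx=4,fy=4))
E
```

```text
hit False
11.725 [ 0.46594703 -0.19639241  0.14878692] [ 0.46585151 -0.1963671   0.14858722] [ 0.05478981 -0.24678989 -3.91119935] [-0.03510669  0.13283568  0.00812176]
```

View pics/p0.png

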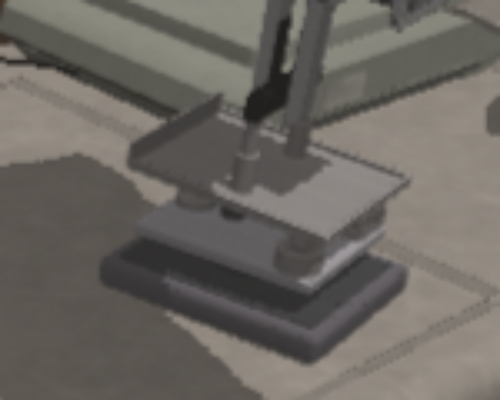

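View pics/p0b.png

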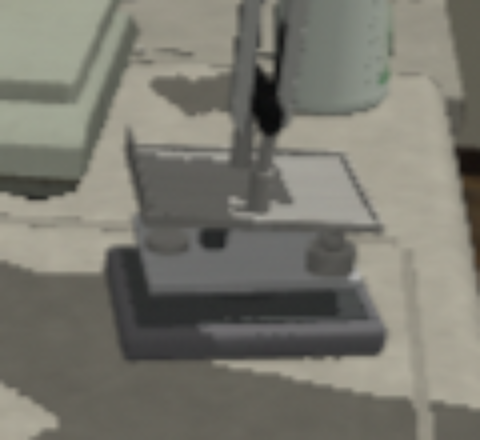

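The picture shows the tray over the deck, feet above their seats and lip over the pad end, well aligned. Next is a slow lowering with a small force threshold.

```bash
python3 - <<'E'
from h import *
f0=np.load('f0.npy');m0=np.load('m0.npy'); h=.084
p,T=seated(.065,h,lift=-.004)
hit=robot.move_linear(p,velocity=.008,threshold=3)
s,F,M=avg(8)
s2={'force':F}
q,_=seated(.065,h)
Rb=np.array([[np.cos(YAW),-np.sin(YAW),0],[np.sin(YAW),np.cos(YAW),0],[0,0,1]])
print(hit,s['time'],'off base-frame mm',(1e3*Rb.T@(s['ee_pos']-q)).round(2),'dF base',base_force(s2,f0).round(2),'dM base',(Rb.T@(M-m0)).round(3))
E
```

```text
True 12.875 off base-frame mm [0.14 0.12 3.77] dF base [ 2.98 -0.14  8.95] dM base [ 0.057 -0.728 -0.035]
```

Contact came 3.8 mm earlier than expected, so the deck is likely about 3 mm higher than measured; the tray rim points also came out about 2 mm low. I'll ease off and probe laterally, checking the forces.

```bash
cat >> h.py <<'E'
Rb=np.array([[np.cos(YAW),-np.sin(YAW),0],[np.sin(YAW),np.cos(YAW),0],[0,0,1]])
def probe(tag,dx,dy,lift,tilt=.065,h=.084,v=.01,n=5,thr=14):
    f0=np.load('f0.npy');m0=np.load('m0.npy')
    p,T=seated(tilt,h,dx,dy,lift); hit=robot.move_linear(p,velocity=v,frame=T,threshold=thr)
    s,F,M=avg(n); q,_=seated(tilt,h)
    print(tag,hit,round(s['time'],2),'pos',(1e3*Rb.T@(s['ee_pos']-q)).round(2),'dF',base_force({'force':F},f0).round(2),'dM',(Rb.T@(M-m0)).round(3),flush=True)
    return base_force({'force':F},f0)
E
python3 - <<'E'
from h import *
probe('up',0,0,.0047)
probe('up',0,0,.0037)
probe('x+',.001,0,.0037)
probe('x+',.002,0,.0037)
E
```

```text
up False 13.38 pos [-0.22  0.13  4.5 ] dF [0.38 0.56 0.94] dM [ 0.138 -0.088 -0.016]
up False 13.84 pos [ 0.16 -0.06  3.85] dF [1.56 0.82 6.68] dM [ 0.328 -0.16  -0.013]
x+ False 14.3 pos [0.82 0.07 3.58] dF [-1.1   0.94  5.62] dM [ 0.337  0.378 -0.03 ]
x+ False 14.76 pos [1.48 0.06 3.5 ] dF [-5.11  1.5   6.36] dM [ 0.423  1.388 -0.015]
```

The lateral force changes sign between dx = 0 and 1 mm, and the stiffness is two-sided, so the balls are in the cone and groove. The deck is about 3.7 mm higher than measured. I'll centre and unload before release.

```bash
python3 - <<'E'
from h import *
probe('c',.0006,0.0004,.0037)
probe('tilt-',.0006,.0004,.0037,tilt=.060)
p,T=seated(.060,.084,.0006,.0004,.0037)
cv2.imwrite('pics/q.png',cv2.resize(robot.grab_frame('side')[80:190,320:440,::-1],None,fx=4,fy=4))
E
```

```text
c False 15.26 pos [0.68 0.41 3.67] dF [-0.85  0.57  2.69] dM [ 0.222  0.18  -0.03 ]
tilt- False 15.72 pos [0.65 0.41 3.74] dF [-1.45  1.36  5.23] dM [ 0.33   0.31  -0.032]
```

View pics/q.png

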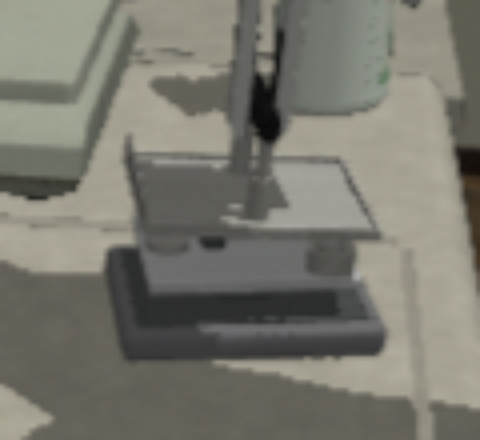

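The ball foot sits in its seat, and the load on the base (about 5 N) roughly equals the tray's weight. So I release.

```bash
python3 - <<'E'
from h import *
robot.gripper_to(.035); s=robot.get_state(); print(s['time'],s['opening'],s['force'],s['ee_pos'])
p=s['ee_pos']; T=s['tool_rot']
robot.move_linear(p-T[:,2]*.075,velocity=.15)
s=robot.get_state();print(s['time'],s['force'],s['ee_pos'])
for n in('side','scene'): cv2.imwrite(f'pics/r_{n}.png',robot.grab_frame(n)[:,:,::-1])
a=cv2.imread('pics/r_side.png')[80:190,320:440];b=cv2.imread('pics/r_scene.png')[120:240,370:510]
cv2.imwrite('pics/r.png',np.hstack([cv2.resize(a,(400,367),interpolation=cv2.INTER_CUBIC),cv2.resize(b,(400,367),interpolation=cv2.INTER_CUBIC)]))
E
```

```text
16.3083 0.035050847558443454 [ 0.26883108  0.16163435 -0.55680111] [ 0.46678331 -0.1958104   0.14406845]
16.9583 [-0.66968823  0.63413608  0.16525631] [ 0.46210546 -0.19650806  0.21825379]
```

View pics/r.png

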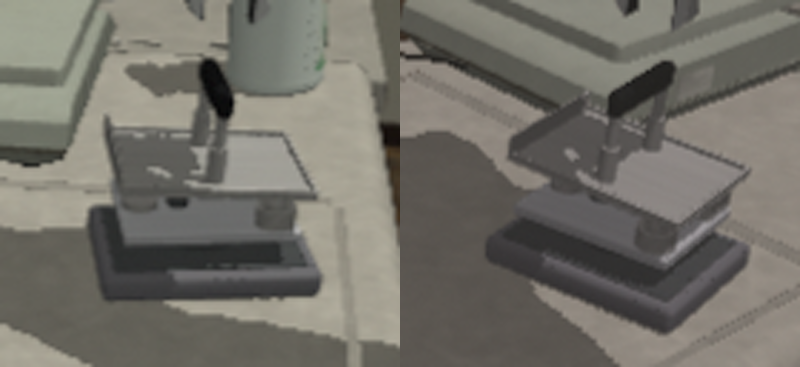

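The tray is released on the cone foot, groove foot and pin, lip end high as described. The bar is clear of the fingers. Next I close the fingers, touch the middle of the bar from above, and bear down along the arc the bar will follow.

```bash
cat >> h.py <<'E'
def tip(th,x0,y0,z):  # base-frame x of bar-top for tilt th, H=.088
    x=-.05+.05*np.cos(th)-.088*np.sin(th)+x0
    return np.array([BX,BY,0])+Rb@np.array([x,y0,0])+[0,0,z]
E
python3 - <<'E'
from h import *
robot.gripper_to(0.0)
robot.move_linear(tip(.06,.0006,.0004,.205),velocity=.15,frame=down(YAW))
s,F,M=avg(8); np.save('f1.npy',F); print(s['time'],s['opening'],F,s['ee_pos'])
robot.move_linear(tip(.06,.0006,.0004,.186),velocity=.05,threshold=5)
hit=robot.move_linear(tip(.06,.0006,.0004,.160),velocity=.01,threshold=3)
s,F,M=avg(5); print(hit,s['time'],s['ee_pos'],base_force({'force':F},np.load('f1.npy')).round(2),M)
E
```

```text
18.325 0.00045098478569147627 [-0.11099463  0.16910162  0.11922578] [ 0.4659463  -0.19612301  0.20537242]
True 20.325 [ 0.466216   -0.1959254   0.17557433] [-0.27  0.12  5.86] [0.10087776 0.00859227 0.00710387]
```

```bash
python3 - <<'E'
from h import *
f1=np.load('f1.npy'); z0=.1759; zc=.1750; th=.06
for i in range(30):
    zc-=.0003
    robot.move_linear(tip(th,.0006,.0004,zc),velocity=.01,threshold=6)
    s,F,M=avg(3,.03); f=base_force({'force':F},f1); z=s['ee_pos'][2]; th=float(np.clip(.06-(z0-z)/.05,0,.06))
    print(i,round(s['time'],2),'zc',round(zc*1e3,2),'z',round(z*1e3,2),'th',round(th,4),f.round(1),flush=True)
    if f[2]>19: break
E
```

```text
0 20.68 zc 174.7 z 175.33 th 0.0486 [-0.5  1.4  9.3]
1 21.03 zc 174.4 z 174.94 th 0.0408 [-1.9  0.4  9.7]
2 21.38 zc 174.1 z 174.64 th 0.0348 [-1.9  0.7  9.6]
3 21.73 zc 173.8 z 174.32 th 0.0284 [-2.6  0.7  9.3]
4 22.08 zc 173.5 z 174.02 th 0.0225 [-2.2  0.8  9.8]
5 22.43 zc 173.2 z 173.71 th 0.0163 [-2.3  0.4  9.9]
6 22.78 zc 172.9 z 173.42 th 0.0104 [-2.9  0.   9.9]
7 23.13 zc 172.6 z 173.14 th 0.0048 [-2.1  0.7  9.3]
8 23.48 zc 172.3 z 172.83 th 0.0 [-1.3  0.7  8.9]
9 23.83 zc 172.0 z 172.69 th 0.0 [-3.3  1.  12.5]
10 24.18 zc 171.7 z 172.62 th 0.0 [-3.9  1.2 16.2]
11 24.53 zc 171.4 z 172.54 th 0.0 [-5.   1.8 19.8]
```

The force held steady at about 9.5 N while the pin went in over about 3 mm. It then rose sharply to 19.8 N at the hard stop, which means the tray is home. I'll back off and check.

```bash
python3 - <<'E'
from h import *
import pickle
s=robot.get_state(); p=s['ee_pos']
robot.move_linear(p+[0,0,.03],velocity=.05); robot.move_linear([.42,-.24,.26],velocity=.2,frame=down(0)); robot.pause(.1)
C={'e1':cam('wrist')}; cv2.imwrite('pics/e1.png',robot.grab_frame('wrist')[:,:,::-1])
robot.move_linear([.52,-.24,.26],velocity=.2); robot.pause(.1)
C['e2']=cam('wrist'); cv2.imwrite('pics/e2.png',robot.grab_frame('wrist')[:,:,::-1])
pickle.dump(C,open('E.pkl','wb'))
for n in('side','scene'): cv2.imwrite(f'pics/f_{n}.png',robot.grab_frame(n)[:,:,::-1])
a=cv2.imread('pics/f_side.png')[80:190,320:440];b=cv2.imread('pics/f_scene.png')[120:240,370:510]
cv2.imwrite('pics/f.png',np.hstack([cv2.resize(a,(400,367),interpolation=cv2.INTER_CUBIC),cv2.resize(b,(400,367),interpolation=cv2.INTER_CUBIC)]))
for n in('e1','e2'):
    cv2.imwrite(f'pics/{n}c.png',cv2.resize(cv2.imread(f'pics/{n}.png')[60:260,200:420],None,fx=3,fy=3,interpolation=cv2.INTER_CUBIC))
print(robot.get_state()['time'],robot.get_state()['force'])
E
```

```text
26.9583 [-0.12122075 -1.00207334 -0.16761702]
```

View pics/f.png

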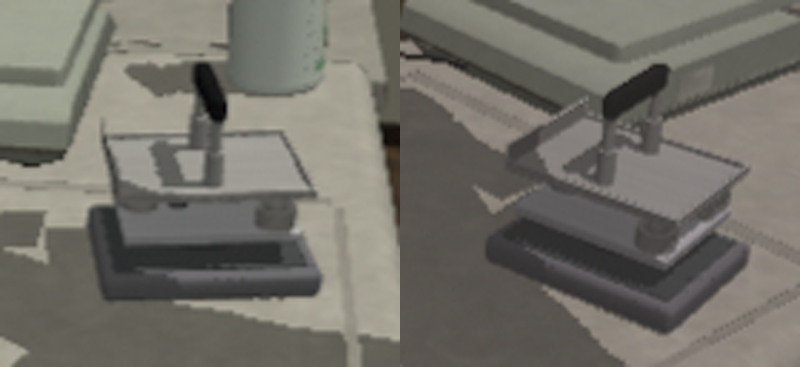

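View pics/e1c.png

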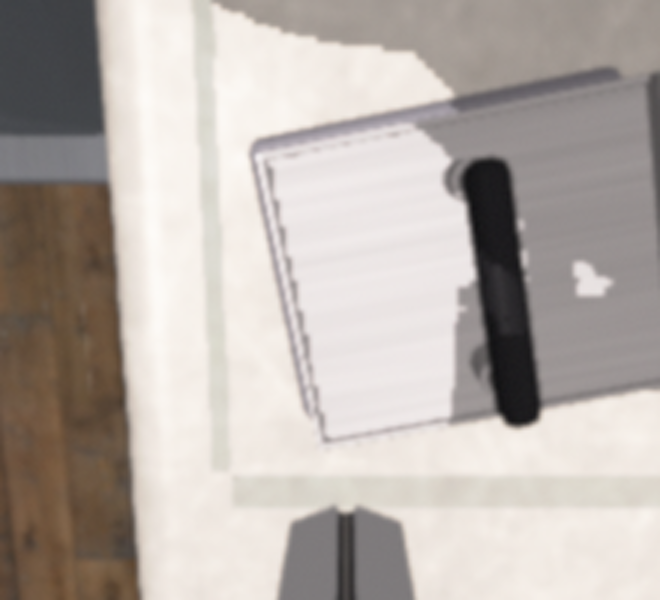

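View pics/e2c.png

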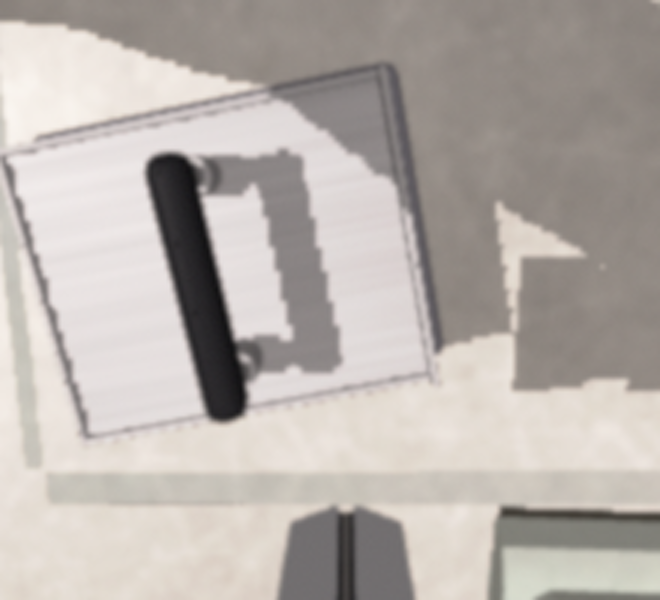

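Side and scene views show the tray lower at the lip end and seated, with the pin now nearly hidden under the plate. I'll check the level numerically from the rim corners in the two wrist views.

```bash
python3 - <<'E'
import cv2,numpy as np
im=cv2.imread('pics/e1.png')[60:210,390:450]; cv2.imwrite('pics/e1d.png',cv2.resize(im,None,fx=4,fy=4,interpolation=cv2.INTER_CUBIC))
E
```

```text
(no output)
```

View pics/e1d.png

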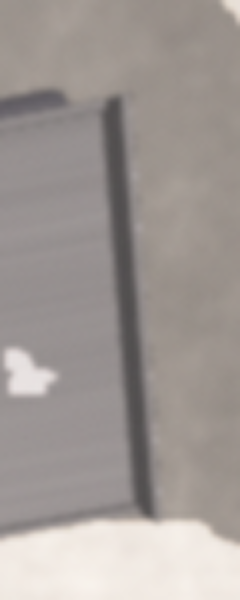

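```bash
python3 - <<'E'
from h import *
import pickle
C=pickle.load(open('E.pkl','rb'))
c3=lambda X,Y:(200+(X+.5)/3-.5,60+(Y+.5)/3-.5)
for n,a,b in [('TL',c3(262,155),c3(5,155)),('BL',c3(325,440),c3(87,437)),('BRlip',(428.4,189.1),c3(435,382)),('bar +y',c3(489,175),c3(170,172)),('bar -y',c3(520,405),c3(227,402))]:
    x,r=tri([(C['e1'],a),(C['e2'],b)]); l=Rb.T@(x-[BX,BY,0]); print(n,(1e3*l).round(1),r)
for nm in('side','scene'):
    c=cam(nm)
    im=cv2.imread(f'pics/f_{nm}.png')
    for th,col in((0,(0,255,0)),(.06,(0,0,255))):
        Rt=Rb@cv2.Rodrigues(np.array([0,-th,0.]))[0]
        org=np.array([BX,BY,.0509])+Rb@np.array([-.0494,.0004,.0143])-Rt@np.array([-.05,0,.008])
        for q in [(-.0725,.0585,.03),(-.0725,-.0585,.03),(.0725,.0585,.042),(.0725,-.0585,.042),(0,.044,.086),(0,-.044,.086)]:
            u=proj(c,org+Rt@np.array(q)); cv2.circle(im,tuple(int(round(v*8)) for v in u),10,col,-1,shift=3)
    y,x=(80,320) if nm=='side' else (120,370)
    cv2.imwrite(f'pics/k_{nm}.png',cv2.resize(im[y:y+115,x:x+140],None,fx=5,fy=5,interpolation=cv2.INTER_CUBIC))
E
```

```text
TL [-73.2  57.9  78. ] [0.6, 0.6]
BL [-71.5 -56.7  85.2] [0.1, 0.1]
BRlip [ 73.2 -59.1  95.4] [0.3, 0.3]
bar +y [  0.8  37.1 145.4] [0.2, 0.2]
bar -y [  0.6 -38.8 143.8] [0.3, 0.3]
```

View pics/k_side.png

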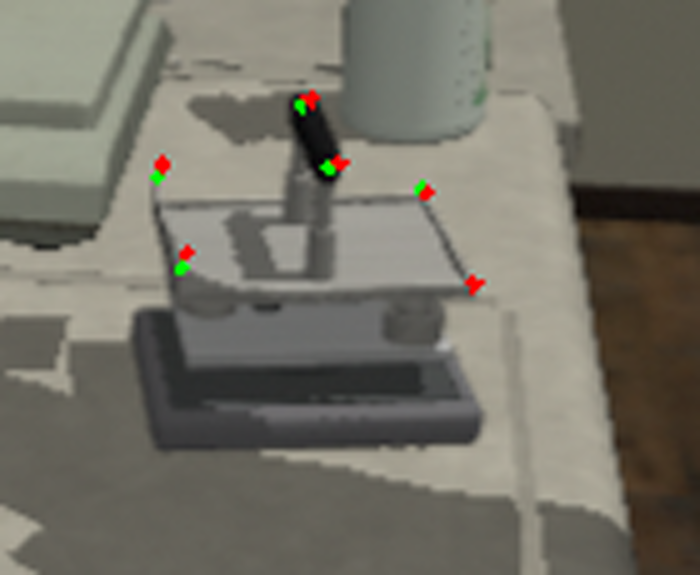

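View pics/k_scene.png

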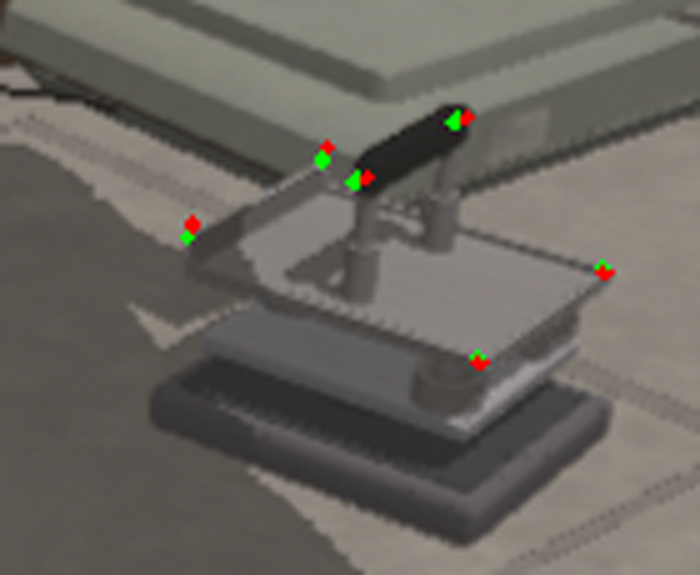

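The green (level) points match the tray in both views up to a common offset of 1–2 px; the red (0.06 tilt) points do not. The bar's middle is at base x = +0.7, y = -0.8 mm, whereas the tilted stance would put it about 5 mm towards -x. The gripper is clear, so I hand in.

```bash
python3 - <<'E'
from rig import robot
s=robot.get_state(); print(s['time'],s['force'],s['ee_pos']); robot.sign_off()
E
```

```text
26.9583 [-0.12122075 -1.00207334 -0.16761702] [ 0.51935862 -0.24021335  0.26035078]
the job is handed in; nothing more can be done
```

The tray is on the base, pressed home and released, and the job was handed in at 27 s of the 61 s allowed; no verdict is reported. I gripped the steel tray by its bar and lowered it tilted 0.065 rad onto the cone foot, groove foot and pin. After letting go, I bore down on the bar with closed fingers along the arc the bar follows.

**Pressing in:** the push held at about 9.5 N while the bar sank 3 mm. It then rose sharply at the hard stop, where I stopped at 19.8 N. With the tray's own weight of about 4 N, the base felt about 24 N at most.

**Last checks:**
- In both fixed camera views the tray matches the level pose and not the tilted one.
- The bar's middle is 0.7 mm and -0.8 mm (x, y) from the base centre.
- The gripper is well clear.
- I did not re-measure the weights and the jar; no move went near them.

**What disagreed:**
- My camera height for the deck (47 mm) was about 3.7 mm too low by contact. I caught this by force on the way down, with a 9 N touch, before pressing.
- The last rim-corner heights scattered by several millimetres (78 and 85 mm for the same edge). I relied on the force curve, the bar position and the fixed views for level instead.

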